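Eject a staining jar from the chilling dock and set it on the tray

TASK

The wide staining jar is sunk in one well of the chilling dock, beside the narrower strip tub: swing aside the keeper that lies over the jar, press that well's ejector lever fully down so that the jar rises, then lift the jar out and stand it upright on the round rubber pad in the steel tray, its whole base on the pad. Leave the tub sunk in its well under its own keeper with its lever up, and do not disturb anything else on the trolley.

Things in the scene. Friction and masses are not known exactly. Their poses are not given: they have to be found in the camera images.
- dock: Aluminium chilling dock, fixed: block x -40 to +65, y -82.5 to +82.5, z 0 to 118 mm in its own frame (origin on the trolley top midway between the wells, z up). Levers stick out of its -x face to 140 mm from the origin; keepers pivot near its +x edge. Two round wells, 57 mm diameter, at y +42 (left) and -42 (right), x 0; their floors are lifters, top at z 15 when down.
- jar: The staining jar: clear round jar with a black screw lid, 53 mm diameter all the way up, 99 mm high, about 130 g. Origin at the centre of its underside, z up. Starts sunk in one of the dock's wells (either one), lid 4 mm below the block's top, under a keeper; fully ejected its lid top stands 41 mm above the block's top.
- tub: Narrower test-strip tub, 43 mm diameter, 99 mm high, origin at the centre of its underside; stands in the other well and stays there.
- tray: Low open steel tray, fixed, 270 (tray x) x 110 (tray y) x 18 mm, wall and floor 4 mm; origin at the centre of its underside. Three places in a row along tray x at -85, 0 and +85 mm; one holds the pad, the other two the brown bottle and the swab pot, in any order.
- pad: Round black rubber pad, 80 mm diameter, 3 mm thick, fixed on the tray's floor; origin at the centre of its underside; its top is 7 mm above the trolley top.
- brown_bottle: Brown reagent bottle, 60 mm diameter, 155 mm high, origin centre of underside; stands in the tray.
- swab_pot: Pot of cotton swabs, 62 mm diameter, 93 mm high with the swabs, origin centre of underside; stands in the tray.
- dropper: Dropper bottle, 37 mm diameter, 107 mm high, stands between dock and tray; origin centre of underside.
- slide_box: Carton 36 x 90 x 59 mm at the back; origin centre of underside.
- needle_box: Carton 62 x 105 x 41 mm at the back; origin centre of underside.
- wash_bottle: Wash bottle with bent spout, 62 mm diameter, 181 mm high, at the back left; origin at its underside.
- torch: Lying torch 35 x 100 x 36 mm at the back; origin centre of underside.
- timer: Timer 57 x 61 x 19 mm at the front edge; origin centre of underside.
- petri: Petri dish 90 mm diameter, 16 mm high, at the front edge; origin centre of underside.
- keeper_left (a joint): Keeper of the LEFT (dock +y) well: flat steel arm 14 mm wide on a vertical pivot, 4 to 10 mm above the block, round knob at its end. rad, 0 to 1.75: 0 = arm points to dock -x, across the well; grows as the knob swings outward (1.57: arm points to dock +y). About 2 N at the knob; stays where left. Clear of the vessel above 0.8; above 1.2 there is also room for a finger beside it.
- knob_left (a point): The left keeper's knob: round, 14 mm diameter, upright; this point is on its axis, 12 mm under its top, 14 mm above the keeper arm's top, 24 mm above the block's top, 52 mm from the pivot axis. Moves with the keeper.
- pivot_left (a point): Fixed point on the left keeper's vertical pivot axis, on the block's top (dock x +48, y +42 mm, z 118). The pivot boss is 18 mm diameter, 14 mm high.
- lever_left (a joint): Ejector lever of the LEFT (dock +y) well: steel, sticks out of the dock's front (-x) face, level pivot at dock x -53, y +42, z 105 mm. rad, 0 = up (slopes up 0.3 rad toward the robot), 0.6 = fully down (slopes down 0.3 rad; stop). Pressing its paddle down lifts the well's floor 75 mm per rad, 45 mm in all. Takes about 7 N at the paddle; stays where left.
- paddle_left (a point): Middle of the upper face of the left lever's paddle (paddle 32 long x 45 wide x 8 mm), 80 mm from the lever's pivot. Moves with the lever: from about 133 mm high when up to about 86 mm when fully down.
- keeper_right (a joint): Keeper of the RIGHT (dock -y) well: flat steel arm 14 mm wide on a vertical pivot, 4 to 10 mm above the block, round knob at its end. rad, 0 to 1.75: 0 = arm points to dock -x, across the well; grows as the knob swings outward (1.57: arm points to dock -y). About 2 N at the knob; stays where left. Clear of the vessel above 0.8; above 1.2 there is also room for a finger beside it.
- knob_right (a point): The right keeper's knob: round, 14 mm diameter, upright; this point is on its axis, 12 mm under its top, 14 mm above the keeper arm's top, 24 mm above the block's top, 52 mm from the pivot axis. Moves with the keeper.
- pivot_right (a point): Fixed point on the right keeper's vertical pivot axis, on the block's top (dock x +48, y -42 mm, z 118). The pivot boss is 18 mm diameter, 14 mm high.
- lever_right (a joint): Ejector lever of the RIGHT (dock -y) well: steel, sticks out of the dock's front (-x) face, level pivot at dock x -53, y -42, z 105 mm. rad, 0 = up (slopes up 0.3 rad toward the robot), 0.6 = fully down (slopes down 0.3 rad; stop). Pressing its paddle down lifts the well's floor 75 mm per rad, 45 mm in all. Takes about 7 N at the paddle; stays where left.
- paddle_right (a point): Middle of the upper face of the right lever's paddle (paddle 32 long x 45 wide x 8 mm), 80 mm from the lever's pivot. Moves with the lever: from about 133 mm high when up to about 86 mm when fully down.
There are look-alikes about, which are no part of the job. What is shaped like the tub but green or yellow is not meant.

How it is judged:
By the outcome, as a careful person would: the job done as asked, in the order asked, and still so for the second after the job is handed in, with the robot touching nothing.
It also fails if it takes over 64 s, if anything falls off the work surface, if the arm or the gripper's body presses on something with over 40 N, if the wrist force passes 120 N, or if a joint passes its speed limit or range.

ROBOT

A 6-joint arm with a two-finger parallel gripper is mounted at the origin on a cart in front of the work surface, level with it; the furniture and walls round the work are solid. World frame = base frame: x ahead of the robot, y to its left, z up, the work surface at z = 0. Lengths are in m, angles in rad, forces in N, time in s.
With the tool pointing down it reaches from about 0.275 to 0.825 m from the base axis. Payload 5.2 kg.
Tool frame: the origin (TCP) lies between the finger pads; the fingertips stand 8 mm ahead of it and the grasp point (between the pads) lies 11 mm behind it; z points along the fingers, y is the line along which they close (so a half turn about z gives the same grasp; the last joint's range is limited). The gripper opens to 93 mm and grips with 3 to 60 N. Pads are 15 mm wide; open, the fingers measure 128 mm over their backs; the gripper's body (75 mm by 188 mm) begins 65 mm behind the grasp point.
Start: joints at [0.995, 0.259, 1.535, -0, 1.348, -0.203], TCP at [0.2, 0.512, 0.227] pointing down, gripper open.
Joint ranges: [-3.14, 3.14], [-0.91, 2.08], [0.19, 2.58], [-1.22, 4.36], [0.22, 2.71], [-3.12, 3.12]. Speed limits (rad/s): [2.57, 2.57, 3.14, 3.14, 3.14, 3.14].

INTERFACE

Orientations are given as a unit quaternion [x, y, z, w].
In Python, from workcell import bot gives the robot as it stands. The module is installed in compiled form; this text tells all that it offers.
- The arm moves only by the tool servo_tool, never from a script. Its argument "increments" is a list that holds one entry, the list of rows, each a list of 7 numbers: the opening, from 0 (shut) to 1 (fully open), then the shift along the tool's x, y, z in cm, then the turn, a rotation vector about the tool's x, y, z in degrees. In form: [[[fingers, tx, ty, tz, wx, wy, wz], ...]]. A call has 1 to 10 rows; each row shifts and turns the commanded pose from where the row before left it, along the tool's axes as they then stand; what a row does not reach is not made up. A row lasts 1/10 s, in which the tool goes at most 50 mm and 8.59 degrees, less where a joint would pass 70% of its speed; a pose out of reach is approached as far as the arm can. A call is refused whole if a number of a shift passes 5 or a number of a turn 8.59, either way. A call with a gripper value outside its range is refused whole. The fingers move at their own pace and stop on an object; "squeeze" is the grip in N (left out, the last holds). Time passes only in rows, so rows that do not move let the fingers close. It gives the time, the measured TCP pose, the force, the opening and the grip force at its end, in the units of the state.
- bot.sense(): the state, without advancing time (a new reading comes with each control period).
- bot.get_image(name): name is "scene" or "top"; returns a dict with "frame" (400x640x3 uint8, red, green, blue), "z_map" (400x640 float32, m along the optical axis (not along the pixel's ray), 0 where there is no reading), "K" (3x3 intrinsics, pixels), "cam_to_world" (4x4, takes a point from camera to world coordinates). Camera axes: x right, y down, z forward; pixel columns grow to the right and rows downward; lengths in m; the calibration is good to about 2 mm. A picture is of the moment at which its call begins.
- bot.sign_off(): hands the job in; it is judged then, once.
The state is a dict: "time": time; "joint_positions": joint angles; "dq": joint speeds; "joint_torque": joint torques, N m; "eef_pos": TCP position; "tcp_rot": TCP orientation; "force": force on the tool from outside, world axes, zero at the start; "ft_torque": the same for the moment, N m; "grip_width": finger opening in m; "gripper_force": force on a finger pad.
Only numpy, scipy, OpenCV 4.12 (cv2) and the standard library are available. Lean on these libraries where they do the work, as an engineer would, in place of code of your own. Each camera call takes 0.05 s, during which the arm holds its last target. There are 200 camera calls.

## Working session

There is one attempt and no reset: what is moved stays moved. The work goes in short steps, Python scripts to look and compute and a tool call to move; the robot and the scene stay as the last step left them, time stands still between calls to the robot, and variables do not carry over. Pictures are saved under pics/ and viewed, at most 10 in all, crops included, and the job is handed in when it is done.

Besides the shell and the picture viewer there is one more tool, called after "Request:" as name(argument=value, ...) on one line, values as JSON. servo_tool: Moves the arm, as the interface text tells. Its arguments: {"type":"object","properties":{"increments":{"type":"array","items":{"type":"array","items":{"type":"array","items":{"type":"number"}}}},"squeeze":{"type":"number"}},"required":["increments"]}

```bash
mkdir -p pics; cat > h.py <<'E'
import numpy as np, cv2
from workcell import bot
def pts(im):
    z=im["z_map"]; K=im["K"]; T=im["cam_to_world"]
    v,u=np.mgrid[:z.shape[0],:z.shape[1]]
    P=np.stack([(u-K[0,2])/K[0,0]*z,(v-K[1,2])/K[1,1]*z,z],-1)
    W=P@T[:3,:3].T+T[:3,3]; W[z==0]=np.nan
    return W
def ray(im,u,v,h):
    K=im["K"];T=im["cam_to_world"]
    d=T[:3,:3]@np.array([(u-K[0,2])/K[0,0],(v-K[1,2])/K[1,1],1]);o=T[:3,3]
    return o+d*(h-o[2])/d[2]
def save(im,n,crop=None,s=1):
    f=im["frame"][:,:,::-1]
    if crop: f=f[crop[1]:crop[3],crop[0]:crop[2]]
    cv2.imwrite("pics/"+n,cv2.resize(f,None,fx=s,fy=s,interpolation=cv2.INTER_CUBIC))
E
python3 - <<'E'
from h import *
for n in("scene","top"):
    im=bot.get_image(n); save(im,n+"0.png",s=1.25); np.savez(n+"0.npz",**im); print(n,im["K"].round(1).tolist(),im["cam_to_world"].round(3).tolist())
s=bot.sense();print(s)
E
```

```text
scene [[485.5, 0.0, 308.0], [0.0, 485.5, 204.3], [0.0, 0.0, 1.0]] [[0.642, -0.405, 0.651, -0.311], [-0.766, -0.323, 0.555, -0.728], [-0.014, -0.855, -0.518, 0.763], [0.0, 0.0, 0.0, 1.0]]
top [[457.0, 0.0, 319.4], [0.0, 457.0, 207.4], [0.0, 0.0, 1.0]] [[0.016, -0.988, 0.155, 0.35], [-1.0, -0.013, 0.019, -0.009], [-0.017, -0.155, -0.988, 1.227], [0.0, 0.0, 0.0, 1.0]]
{'time': 0.1, 'joint_positions': array([ 9.95205978e-01,  2.59317425e-01,  1.53594267e+00, -3.92807559e-05,
        1.34800555e+00, -2.02808993e-01]), 'dq': array([ 3.14727299e-04, -1.32395120e-03, -3.12919857e-03,  1.15709260e-04,
        2.48209341e-05, -2.43412409e-04]), 'joint_torque': array([ 1.79063580e-03, -4.38213265e+01, -2.84643531e+01,  7.18570501e-02,
        3.61949403e-02, -9.00061150e-05]), 'eef_pos': array([0.20004873, 0.51182424, 0.2258878 ]), 'tcp_rot': array([ 1.85308958e-01,  9.82679953e-01, -7.81201826e-04, -2.99686867e-04]), 'force': array([ 0.47618273, -0.36705571, -0.19927149]), 'ft_torque': array([0.05932505, 0.01842986, 0.01712549]), 'gripper_force': 0.0, 'grip_width': 0.09316114023965857}
```

View pics/scene0.png

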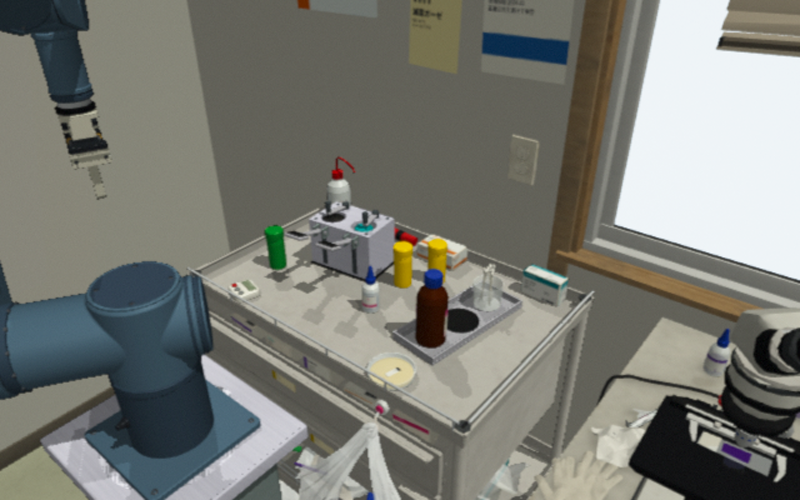

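View pics/top0.png

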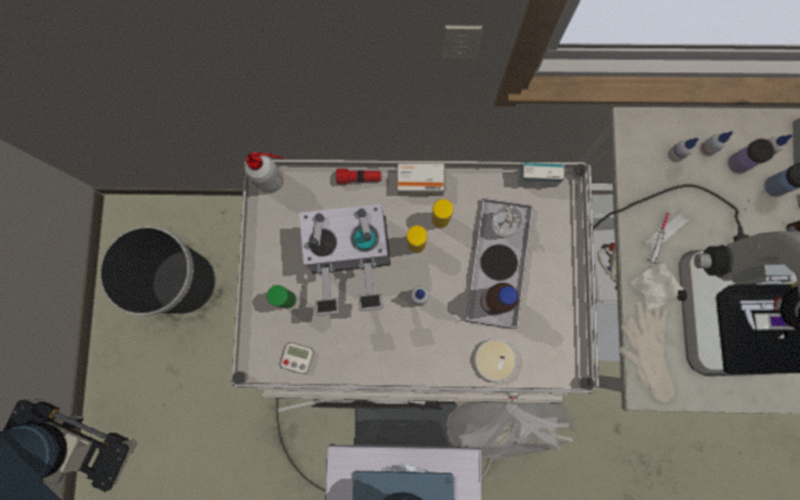

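The top view shows the dock at (342,238) of the 1.25× picture. A black lid is in its image-left (+y) well at (321,242) and a teal lid in the right well at (365,238). The pad is the dark disc at (499,262), midway along the tray. The scene view agrees. I'll confirm the jar in a crop and measure.

```bash
python3 - <<'E'
from h import *
im=dict(np.load("top0.npz")); save(im,"crop0.png",(225,155,345,260),6)
W=pts(im); x,y,z=W[...,0],W[...,1],W[...,2]
f=im["frame"].astype(int)
# dock top
m=(abs(z-.118)<.006)&(x>.3)&(y>0)&(y<.35)
n,l,st,c=cv2.connectedComponentsWithStats(m.astype(np.uint8))
i=1+st[1:,4].argmax(); P=W[l==i][:,:2]
r=cv2.minAreaRect((P*1000).astype(np.float32)); print("dock",r,cv2.boxPoints(r).round().tolist(),W[l==i][:,2].mean())
# higher parts on dock
for lo,hi in((.122,.131),(.132,.16)):
    m=(z>lo)&(z<hi)&(x>.3)&(x<.75)&(y>0)&(y<.3)
    n,l,st,c=cv2.connectedComponentsWithStats(m.astype(np.uint8))
    for k in range(1,n):
        if st[k,4]>8: print(lo,st[k].tolist(),np.nanmean(W[l==k],0).round(4))
# pad
m=((f.max(-1)<45)&(abs(z-.007)<.01)&(x>.3)&(y<-.05)).astype(np.uint8)
m=cv2.morphologyEx(m,cv2.MORPH_OPEN,np.ones((3,3)))
n,l,st,c=cv2.connectedComponentsWithStats(m)
for k in range(1,n):
    if st[k,4]>60: print("pad",st[k].tolist(),ray(im,*c[k],.007),cv2.minEnclosingCircle(np.argwhere(l==k)[:,::-1].astype(np.float32)))
# all tall stuff
m=(z>.03)&(x>.25)&(x<.85)&(y>-.45)&(y<.35)
n,l,st,c=cv2.connectedComponentsWithStats(m.astype(np.uint8))
for k in range(1,n):
    if st[k,4]>40: print("obj",st[k].tolist(),np.nanmean(W[l==k],0).round(3),np.nanmax(W[l==k][:,2]).round(3))
E
```

```text
dock ((564.9282836914062, 124.80265808105469), (125.79374694824219, 165.50054931640625), 7.049177169799805) [[492.0, 199.0], [513.0, 35.0], [638.0, 50.0], [617.0, 215.0]] 0.11667089597191944
0.122 [251, 171, 8, 26, 108] [0.5837 0.173  0.1271]
0.122 [286, 171, 11, 16, 82] [0.593  0.0824 0.127 ]
0.122 [287, 229, 19, 13, 85] [0.4522 0.0687 0.1275]
0.122 [252, 232, 19, 13, 87] [0.4436 0.1518 0.1269]
0.132 [205, 124, 4, 10, 31] [0.7153 0.2959 0.1384]
0.132 [222, 125, 5, 3, 9] [0.717  0.2477 0.1555]
0.132 [287, 167, 6, 6, 12] [0.6169 0.0855 0.1332]
0.132 [291, 186, 6, 7, 33] [0.5637 0.0739 0.1507]
0.132 [248, 190, 7, 7, 36] [0.5519 0.1755 0.1505]
0.132 [287, 237, 19, 12, 143] [0.4339 0.0647 0.1347]
0.132 [253, 240, 19, 13, 152] [0.4245 0.1482 0.1346]
obj [196, 122, 31, 30, 676] [0.707 0.295 0.104] 0.181
obj [317, 130, 39, 24, 860] [ 0.716 -0.029  0.039] 0.047
obj [416, 130, 36, 17, 544] [ 0.725 -0.286  0.054] 0.064
obj [470, 132, 9, 177, 389] [ 0.507 -0.387  0.048] 0.055
obj [269, 135, 10, 10, 60] [0.723 0.143 0.033] 0.038
obj [346, 159, 17, 22, 291] [ 0.628 -0.073  0.089] 0.105
obj [240, 163, 71, 90, 3902] [0.545 0.122 0.115] 0.157
obj [394, 164, 25, 25, 244] [ 0.623 -0.213  0.057] 0.097
obj [325, 180, 17, 21, 280] [ 0.574 -0.022  0.091] 0.104
obj [385, 226, 30, 26, 585] [ 0.45  -0.183  0.12 ] 0.162
obj [213, 228, 22, 19, 307] [0.451 0.251 0.089] 0.105
obj [329, 229, 14, 15, 171] [ 0.458 -0.029  0.067] 0.108
obj [187, 307, 287, 8, 622] [ 0.273 -0.017  0.048] 0.055
```

View pics/crop0.png

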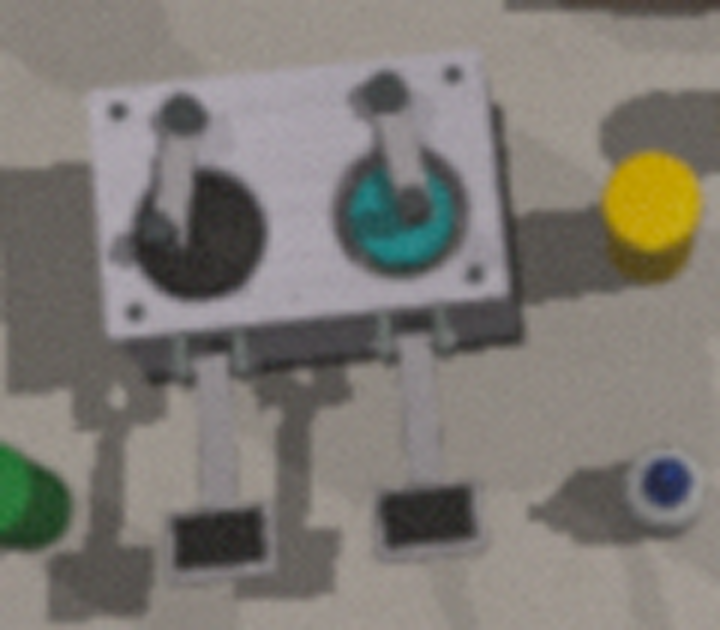

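The crop confirms it. The black lid at (200,232) of the crop fills the left well, so that's the wide jar. The teal lid at (403,212) leaves a gap, so that's the tub. The green and yellow tubs outside the dock are look-alikes. The jar's keeper runs from its pivot at (183,115) to its knob at (155,225). Next I'll find the pad and refine the dock pose.

```bash
cat >> h.py <<'E'
from scipy.spatial.transform import Rotation as R
O=np.array([.563,.1245]); YAW=np.radians(7.05)
def d2w(x,y,o=None,yaw=None):
    c,s=np.cos(YAW),np.sin(YAW); return O+np.array([c*x-s*y,s*x+c*y])/1000
def plan(p,ydeg):
    """turn about tool z (deg) so tool y has world angle ydeg (mod 180), then shift in turned tool axes (cm)"""
    s=bot.sense(); r=R.from_quat(s["tcp_rot"]); Y=r.as_matrix()[:,1]
    w=-((ydeg-np.degrees(np.arctan2(Y[1],Y[0]))+90)%180-90)
    r2=r*R.from_rotvec([0,0,np.radians(w)])
    print("tcp",s["eef_pos"].round(4),"turn z",round(w,2),"tilt z",r.as_matrix()[:,2].round(3),"shift cm",(r2.inv().apply(np.array(p)-s["eef_pos"])*100).round(2))
E
python3 - <<'E'
from h import *
im=dict(np.load("top0.npz")); W=pts(im);f=im["frame"].astype(int)
z=W[...,2]
# dock back & right edge refine: top pts
m=(abs(z-.117)<.005)&(W[...,0]>.5)&(W[...,1]<.24)&(W[...,1]>.02)
P=W[m][:,:2]
back=[(P[abs(P[:,1]-b)<.003][:,0].max(),b) for b in np.arange(.06,.2,.006)]
b=np.array(back); k=np.polyfit(b[:,1],b[:,0],1); print("back slope deg",np.degrees(np.arctan(-k[0])),"x at .1245",np.polyval(k,.1245))
# pad
m=((f.max(-1)<60)&(z<.03)).astype(np.uint8); m[:,:370]=0;m[:,430:]=0;m[:185]=0;m[:]=m; m[235:]=0
n,l,st,c=cv2.connectedComponentsWithStats(m)
for k in range(1,n):
    if st[k,4]>60:
        q=np.argwhere(l==k)[:,::-1]; w=np.array([ray(im,*a,.007) for a in q])[:,:2]
        print("pad",st[k].tolist(),cv2.minEnclosingCircle((w*1000).astype(np.float32)),cv2.fitEllipse(cv2.convexHull((w*1000).astype(np.float32))))
# tray rim
m=(abs(z-.018)<.004)&(W[...,1]<-.1)&(W[...,1]>-.3)&(W[...,0]>.35)&(W[...,0]<.72)
n,l,st,c=cv2.connectedComponentsWithStats(m.astype(np.uint8),connectivity=8)
k=1+st[1:,4].argmax();print("tray",cv2.minAreaRect((W[l==k][:,:2]*1000).astype(np.float32)))
t=np.array
print("knob",d2w(0,0),"pivotL",d2w(48,42),"padL",d2w(-129.4,42),"well",d2w(0,42))
save(im,"pad0.png",(370,150,440,270),5)
plan([.552,.1755,.19],97)
E
```

```text
back slope deg -0.3950650822495371 x at .1245 0.9406566623930698
pad [385, 196, 28, 28, 593] ((537.96435546875, -199.73329162597656), 37.74391555786133) ((538.5701293945312, -199.53330993652344), (73.31236267089844, 74.07473754882812), 22.049802780151367)
tray ((362.5950927734375, -191.25704956054688), (23.300325393676758, 77.73846435546875), 0.8964689373970032)
knob [0.563  0.1245] pivotL [0.6054822  0.17207376] padL [0.42942345 0.15030049] well [0.55784511 0.16618246]
tcp [0.2    0.5118 0.2259] turn z -28.36 tilt z [-0.001 -0.001 -1.   ] shift cm [-30.84 -37.67   3.61]
```

View pics/pad0.png

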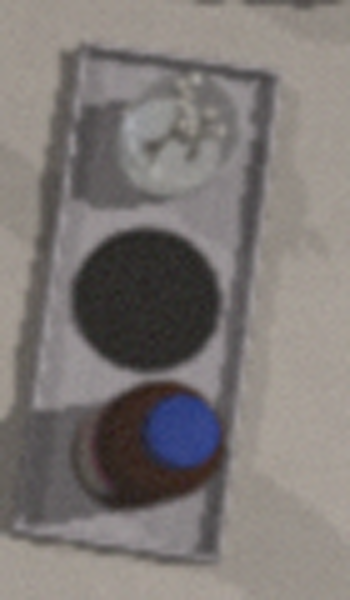

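The crop shows the pad whole at (146,298), between the swab pot at (178,135) and the brown bottle at (160,440). It lies at world (0.5385, -0.1995). Now I'll move above the jar's knob.

Request:
servo_tool(increments=[[[0.4, 0, 0, 0, 0, 0, -7.1], [0.4, 0, 0, 0, 0, 0, -7.1], [0.4, 0, 0, 0, 0, 0, -7.1], [0.4, 0, 0, 0, 0, 0, -7.1], [0.4, -2.2, -2.7, 0, 0, 0, 0], [0.4, -2.2, -2.7, 0, 0, 0, 0], [0.4, -2.2, -2.7, 0, 0, 0, 0], [0.4, -2.2, -2.7, 0, 0, 0, 0], [0.4, -2.2, -2.7, 0, 0, 0, 0], [0.4, -2.2, -2.7, 0, 0, 0, 0]]])

```text
time: 1.1
eef_pos: [0.3517, 0.3664, 0.2263]
tcp_rot: [-0.061, 0.998, -0.0, -0.0]
force: [0.8, -0.3, -0.0]
grip_width: 0.037
gripper_force: 0.0
```

Request:
servo_tool(increments=[[[0.4, -2.2, -2.7, 0, 0, 0, 0], [0.4, -2.2, -2.7, 0, 0, 0, 0], [0.4, -2.2, -2.7, 0, 0, 0, 0], [0.4, -2.2, -2.7, 0, 0, 0, 0], [0.4, -2.2, -2.7, 0, 0, 0, 0], [0.4, -2.2, -2.7, 0, 0, 0, 0], [0.4, -2.2, -2.7, 0, 0, 0, 0], [0.4, -2.2, -2.7, 0, 0, 0, 0], [0.4, 0, 0, 0, 0, 0, 0], [0.4, 0, 0, 0, 0, 0, 0]]])

```text
time: 2.1
eef_pos: [0.5522, 0.1743, 0.2258]
tcp_rot: [-0.061, 0.998, 0.0, -0.001]
force: [-1.5, 0.2, 0.2]
grip_width: 0.0371
gripper_force: 0.0
```

```bash
python3 - <<'E'
from h import *
plan([.552,.1755,.142],97)
im=bot.get_image("scene"); save(im,"s1.png",(190,120,390,260),4)
E
```

```text
tcp [0.5522 0.1743 0.2258] turn z -0.06 tilt z [-0.002  0.    -1.   ] shift cm [-0.01  0.12  8.38]
```

Request:
servo_tool(increments=[[[0.4, 0, 0.1, 2.5, 0, 0, 0], [0.4, 0, 0, 2.5, 0, 0, 0], [0.4, 0, 0, 2, 0, 0, 0], [0.4, 0, 0, 1.3, 0, 0, 0], [0.4, 0, 0, 0, 0, 0, 0], [0.4, 0, 0, 0, 0, 0, 0]]])

```text
time: 2.75
eef_pos: [0.5522, 0.1764, 0.1443]
tcp_rot: [-0.062, 0.998, 0.0, 0.0]
force: [-0.4, 0.3, -0.0]
grip_width: 0.0372
gripper_force: 0.0
```

Request:
servo_tool(increments=[[[0.12, 0, 0, 0, 0, 0, 0], [0.12, 0, 0, 0, 0, 0, 0], [0.12, 0, 0, 0, 0, 0, 0], [0.12, 0, 0, 0, 0, 0, 0], [0.12, 0, 0, 0, 0, 0, 0]]], squeeze=4)

```text
time: 3.25
eef_pos: [0.5523, 0.1761, 0.1442]
tcp_rot: [-0.061, 0.998, 0.0, 0.0]
force: [-1.4, 0.9, 3.4]
grip_width: 0.0137
gripper_force: 4.0
```

Request:
servo_tool(increments=[[[0.12, -0.13, 0.53, 0, 0, 0, 6], [0.12, -0.13, 0.53, 0, 0, 0, 6], [0.12, -0.13, 0.53, 0, 0, 0, 6], [0.12, -0.13, 0.53, 0, 0, 0, 6], [0.12, 0, 0, 0, 0, 0, 0]]])

```text
time: 3.75
eef_pos: [0.5583, 0.1973, 0.1441]
tcp_rot: [0.148, 0.989, 0.0, 0.0]
force: [-1.0, 2.5, 4.5]
grip_width: 0.014
gripper_force: 4.0
```

```bash
cat > arc.py <<'E'
from h import *
s=bot.sense(); p=s["eef_pos"][:2]-d2w(48,42); a=np.degrees(np.arctan2(p[1],p[0]))
k=187.05-a
T=np.radians(83); t=d2w(48-52*np.cos(T),42+52*np.sin(T))
print("r",np.hypot(*p)*1000,"keeper deg",k,s["force"].round(1),s["grip_width"],"target",t)
X=R.from_quat(s["tcp_rot"]).as_matrix()[:,0]; print("radial ahead of tool x deg",np.degrees(np.arctan2(X[1],X[0]))%360-a)
E
python3 arc.py
```

```text
r 53.467243364319835 keeper deg 35.14143407427562 [-1.   2.5  4.5] 0.014030015752120458 target [0.59285824 0.22251814]
radial ahead of tool x deg 11.101950155090634
```

Following the arc well; 48° more.

Request:
servo_tool(increments=[[[0.12, -0.13, 0.53, 0, 0, 0, 6], [0.12, -0.13, 0.53, 0, 0, 0, 6], [0.12, -0.13, 0.53, 0, 0, 0, 6], [0.12, -0.13, 0.53, 0, 0, 0, 6], [0.12, -0.13, 0.53, 0, 0, 0, 6], [0.12, -0.13, 0.53, 0, 0, 0, 6], [0.12, -0.13, 0.53, 0, 0, 0, 6], [0.12, -0.13, 0.53, 0, 0, 0, 6], [0.12, 0, 0, 0, 0, 0, 0]]])

```text
time: 4.65
eef_pos: [0.592, 0.2238, 0.144]
tcp_rot: [0.536, 0.844, 0.001, 0.0]
force: [-0.2, 4.8, 3.4]
grip_width: 0.0138
gripper_force: 4.0
```

```bash
python3 arc.py
```

```text
r 53.481962080890604 keeper deg 82.49648826406312 [-0.2  4.8  3.4] 0.01379458630558868 target [0.59285824 0.22251814]
radial ahead of tool x deg 10.586750613945881
```

Request:
servo_tool(increments=[[[0.4, 0, 0, 0, 0, 0, 0], [0.4, 0, 0, 0, 0, 0, 0], [0.4, 0, 0, 0, 0, 0, 0], [0.4, 0, 0, -2, 0, 0, 0], [0.4, 0, 0, -3, 0, 0, 0], [0.4, 0, 0, -3, 0, 0, 0], [0.2, 0, 0, 0, 0, 0, 0]]])

```text
time: 5.35
eef_pos: [0.5937, 0.223, 0.2285]
tcp_rot: [0.537, 0.844, 0.003, 0.003]
force: [0.3, -0.1, -0.2]
grip_width: 0.0325
gripper_force: 0.0
```

```bash
python3 - <<'E'
from h import *
plan([.431,.150,.16],97)
im=bot.get_image("top"); W=pts(im); z=W[...,2]
m=(z>.132)&(z<.16)&(W[...,0]>.3)&(W[...,0]<.66)&(W[...,1]>.02)&(W[...,1]<.28)
n,l,st,c=cv2.connectedComponentsWithStats(m.astype(np.uint8))
for k in range(1,n):
    if st[k,4]>8: print(st[k].tolist(),np.nanmean(W[l==k],0).round(4))
E
```

```text
tcp [0.5937 0.223  0.2285] turn z -71.9 tilt z [ 0.008  0.001 -1.   ] shift cm [17.09 -5.27  6.7 ]
[291, 186, 6, 6, 31] [0.564  0.0741 0.1513]
[287, 237, 19, 12, 141] [0.434  0.0661 0.135 ]
[253, 240, 18, 13, 152] [0.4243 0.1489 0.1346]
```

Request:
servo_tool(increments=[[[0, 0, 0, 0, 0, 0, -8], [0, 0, 0, 0, 0, 0, -8], [0, 0, 0, 0, 0, 0, -8], [0, 0, 0, 0, 0, 0, -8], [0, 0, 0, 0, 0, 0, -8], [0, 0, 0, 0, 0, 0, -8], [0, 0, 0, 0, 0, 0, -8], [0, 0, 0, 0, 0, 0, -8], [0, 0, 0, 0, 0, 0, -8]]], squeeze=10)

```text
time: 6.3
eef_pos: [0.5905, 0.2225, 0.2217]
tcp_rot: [-0.065, 0.998, -0.0, -0.002]
force: [-0.3, -1.0, 0.1]
grip_width: 0.0001
gripper_force: 0.0
```

Request:
servo_tool(increments=[[[0, 3.4, -1, 0, 0, 0, 0], [0, 3.4, -1, 0, 0, 0, 0], [0, 3.4, -1.1, 0, 0, 0, 0], [0, 3.4, -1.1, 1, 0, 0, 0], [0, 3.4, -1.1, 2, 0, 0, 0], [0, 0, 0, 2, 0, 0, 0], [0, 0, 0, 1.5, 0, 0, 0], [0, 0, 0, 0, 0, 0, 0]]])

```text
time: 7.1
eef_pos: [0.4265, 0.149, 0.1559]
tcp_rot: [-0.062, 0.998, -0.0, -0.003]
force: [0.1, 0.4, 0.5]
grip_width: 0.0007
gripper_force: 0.0
```

```bash
python3 - <<'E'
from h import *
plan([.431,.150,.093],97)
E
```

```text
tcp [0.4265 0.149  0.1559] turn z 0.05 tilt z [-0.006 -0.001 -1.   ] shift cm [-0.5   0.05  6.29]
```

Request:
servo_tool(increments=[[[0, -0.4, 0, 0.5, 0, 0, 0], [0, 0, 0, 0.7, 0, 0, 0], [0, 0, 0, 0.7, 0, 0, 0], [0, 0, 0, 0.7, 0, 0, 0], [0, 0, 0, 0.7, 0, 0, 0], [0, 0, 0, 0.7, 0, 0, 0], [0, 0, 0, 0.7, 0, 0, 0], [0, 0, 0, 0.5, 0, 0, 0], [0, 0, 0, 0, 0, 0, 0]]])

```text
time: 8.0
eef_pos: [0.4321, 0.1499, 0.1061]
tcp_rot: [-0.062, 0.998, -0.0, -0.001]
force: [-2.1, -1.3, 1.4]
grip_width: 0.0005
gripper_force: 1.0
```

Request:
servo_tool(increments=[[[0, 0, 0, 0.4, 0, 0, 0], [0, 0, 0, 0.4, 0, 0, 0], [0, 0, 0, 0.2, 0, 0, 0], [0, 0, 0, 0, 0, 0, 0], [0, 0, 0, 0, 0, 0, 0]]])

```text
time: 8.5
eef_pos: [0.4336, 0.1501, 0.0972]
tcp_rot: [-0.062, 0.998, -0.0, 0.001]
force: [-2.5, -0.2, 6.8]
grip_width: 0.0007
gripper_force: 3.6
```

Request:
servo_tool(increments=[[[0, 0, 0, 0.2, 0, 0, 0], [0, 0, 0, 0.2, 0, 0, 0], [0, 0, 0, 0, 0, 0, 0], [0, 0, 0, 0, 0, 0, 0]]])

```text
time: 8.9
eef_pos: [0.434, 0.1502, 0.0961]
tcp_rot: [-0.062, 0.998, -0.0, 0.002]
force: [-11.5, -2.1, 35.2]
grip_width: 0.0003
gripper_force: 18.6
```

Request:
servo_tool(increments=[[[0, 0, 0, 0.2, 0, 0, 0], [0, 0, 0, 0, 0, 0, 0], [0, 0, 0, 0, 0, 0, 0]]])

```text
time: 9.2
eef_pos: [0.4341, 0.1502, 0.0957]
tcp_rot: [-0.062, 0.998, -0.0, 0.002]
force: [-16.4, -3.0, 50.2]
grip_width: 0.0007
gripper_force: 26.7
```

The lever is at its stop. I'll back off, go up and look.

Request:
servo_tool(increments=[[[0, 0, 0, -0.6, 0, 0, 0], [0, 0, 0, -2, 0, 0, 0], [0, 0, 0, -4, 0, 0, 0], [0, 0, 0, -4, 0, 0, 0], [1, 3, 0, -4, 0, 0, 0], [1, 3, 0, 0, 0, 0, 0], [1, 0, 0, 0, 0, 0, 0]]])

```text
time: 9.9
eef_pos: [0.3716, 0.1427, 0.2377]
tcp_rot: [-0.062, 0.998, 0.0, 0.001]
force: [-0.5, 0.0, -1.1]
grip_width: 0.0199
gripper_force: 0.0
```

```bash
python3 - <<'E'
from h import *
im=bot.get_image("top"); save(im,"top2.png",(215,145,335,250),6); W=pts(im); z=W[...,2]; f=im["frame"].astype(int)
m=(abs(z-.159)<.007)&(W[...,0]>.48)&(W[...,0]<.64)&(W[...,1]>.08)&(W[...,1]<.24)
n,l,st,c=cv2.connectedComponentsWithStats(m.astype(np.uint8))
for k in range(1,n):
    if st[k,4]>60:
        print(st[k].tolist(),np.nanmean(W[l==k],0).round(4),cv2.minEnclosingCircle((W[l==k][:,:2]*1000).astype(np.float32)))
m=(z>.132)&(z<.15)&(W[...,0]<.48)&(W[...,0]>.38)&(W[...,1]>.02)&(W[...,1]<.24)
print("high paddles",np.nanmean(W[m],0),"well",d2w(0,42))
q=(abs(z-.09)<.01)&(abs(W[...,0]-.43)<.02)&(abs(W[...,1]-.15)<.02); print("paddle L z",np.nanmean(z[q]),q.sum())
plan([*d2w(0,42),.22],97.05)
E
```

```text
[245, 180, 22, 22, 376] [0.5563 0.165  0.1577] ((556.781982421875, 165.5606231689453), 26.52326202392578)
high paddles [0.43642697 0.06149009 0.13479644] well [0.55784511 0.16618246]
paddle L z 0.08707519171727336 69
tcp [0.3729 0.1427 0.2371] turn z 0.01 tilt z [ 0.002  0.    -1.   ] shift cm [-18.64   0.06   1.75]
```

View pics/top2.png

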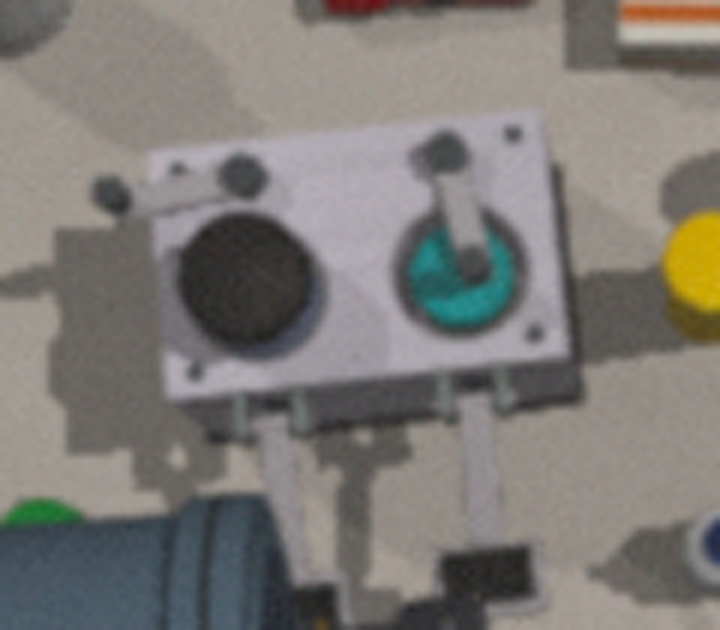

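The jar's lid is now up at (246,280) of the crop, z about 158 mm, centred at (0.557,0.166). Its keeper points outward to the knob at (112,195), and the tub's keeper and paddle haven't moved. Now the grasp.

Request:
servo_tool(increments=[[[1, -3, 0, 0, 0, 0, 0], [1, -3.5, 0, 0, 0, 0, 0], [1, -4, 0, 0, 0, 0, 0], [1, -4, 0, 0, 0, 0, 0], [1, -4, 0, 0, 0, 0, 0], [1, 0, 0, 0, 0, 0, 0], [1, 0, 0, 0, 0, 0, 0]]])

```text
time: 10.65
eef_pos: [0.5577, 0.1652, 0.2344]
tcp_rot: [-0.061, 0.998, -0.0, -0.002]
force: [0.0, 1.1, -0.4]
grip_width: 0.0801
gripper_force: 0.0
```

```bash
python3 - <<'E'
from h import *
plan([.557,.1658,.134],97.05); print(bot.sense()["grip_width"])
E
```

```text
tcp [0.5577 0.1652 0.2344] turn z -0.02 tilt z [-0.003 -0.    -1.   ] shift cm [ 0.03  0.06 10.04]
0.08007060698012876
```

Request:
servo_tool(increments=[[[1, 0, 0.06, 0, 0, 0, 0], [1, 0, 0, 2, 0, 0, 0], [1, 0, 0, 2, 0, 0, 0], [1, 0, 0, 2, 0, 0, 0], [1, 0, 0, 2, 0, 0, 0], [1, 0, 0, 1.2, 0, 0, 0], [1, 0, 0, 0.7, 0, 0, 0], [1, 0, 0, 0, 0, 0, 0], [1, 0, 0, 0, 0, 0, 0]]])

```text
time: 11.55
eef_pos: [0.5575, 0.166, 0.1385]
tcp_rot: [-0.061, 0.998, 0.0, 0.001]
force: [-0.6, -0.2, 0.0]
grip_width: 0.0931
gripper_force: 0.0
```

Request:
servo_tool(increments=[[[0.45, 0, 0, 0, 0, 0, 0], [0.45, 0, 0, 0, 0, 0, 0], [0.45, 0, 0, 0, 0, 0, 0], [0.45, 0, 0, 0, 0, 0, 0], [0.45, 0, 0, 0, 0, 0, 0], [0.45, 0, 0, 0, 0, 0, 0]]], squeeze=15)

```text
time: 12.15
eef_pos: [0.5571, 0.166, 0.1377]
tcp_rot: [-0.061, 0.998, 0.0, 0.0]
force: [-0.2, 0.2, -0.3]
grip_width: 0.0523
gripper_force: 15.0
```

Request:
servo_tool(increments=[[[0.45, 0, 0, -0.5, 0, 0, 0], [0.45, 0, 0, -1.5, 0, 0, 0], [0.45, 0, 0, -2, 0, 0, 0], [0.45, 0, 0, -2, 0, 0, 0], [0.45, 0, 0, -2, 0, 0, 0], [0.45, 0, 0, -2, 0, 0, 0], [0.45, 0, 0, -2, 0, 0, 0], [0.45, 0, 0, -1.5, 0, 0, 0], [0.45, 0, 0, 0, 0, 0, 0], [0.45, 0, 0, 0, 0, 0, 0]]])

```text
time: 13.15
eef_pos: [0.5569, 0.1659, 0.2723]
tcp_rot: [-0.061, 0.998, -0.0, -0.0]
force: [-0.1, -0.2, -2.0]
grip_width: 0.0523
gripper_force: 15.0
```

```bash
python3 - <<'E'
from h import *
plan([.5385,-.1995,.27],83); 
E
```

```text
tcp [0.5569 0.1659 0.2723] turn z 14.04 tilt z [-0. -0. -1.] shift cm [ -2.63 -36.49   0.23]
```

Request:
servo_tool(increments=[[[0.45, 0, 0, 0, 0, 0, 4], [0.45, 0, 0, 0, 0, 0, 6], [0.45, 0, 0, 0, 0, 0, 4], [0.45, -0.2, -1.5, 0, 0, 0, 0], [0.45, -0.2, -2.5, 0, 0, 0, 0], [0.45, -0.2, -3, 0, 0, 0, 0], [0.45, -0.2, -3, 0, 0, 0, 0], [0.45, -0.2, -3, 0, 0, 0, 0], [0.45, -0.2, -3, 0, 0, 0, 0], [0.45, -0.2, -3, 0, 0, 0, 0]]])

```text
time: 14.15
eef_pos: [0.547, -0.0265, 0.2717]
tcp_rot: [0.06, 0.998, -0.0, -0.001]
force: [0.1, -0.1, -2.0]
grip_width: 0.0527
gripper_force: 15.0
```

Request:
servo_tool(increments=[[[0.45, -0.2, -3, 0, 0, 0, 0], [0.45, -0.2, -3, 0, 0, 0, 0], [0.45, -0.2, -3, 0, 0, 0, 0], [0.45, -0.2, -3, 0, 0, 0, 0], [0.45, -0.2, -2.5, 0, 0, 0, 0], [0.45, -0.2, -2, 0, 0, 0, 0], [0.45, 0, -1, 0, 0, 0, 0], [0.45, 0, 0, 0, 0, 0, 0], [0.45, 0, 0, 0, 0, 0, 0], [0.45, 0, 0, 0, 0, 0, 0]]])

```text
time: 15.15
eef_pos: [0.5386, -0.1985, 0.2726]
tcp_rot: [0.06, 0.998, 0.0, -0.0]
force: [-0.3, -0.5, -2.2]
grip_width: 0.0526
gripper_force: 15.0
```

```bash
python3 - <<'E'
from h import *
plan([.5385,-.1995,.0847],83)
im=bot.get_image("scene"); save(im,"s3.png",(260,90,460,300),2.8); W=pts(im)
E
```

```text
tcp [ 0.5386 -0.1985  0.2726] turn z 0.12 tilt z [-0.  0. -1.] shift cm [-0.   -0.1  18.79]
```

View pics/s3.png

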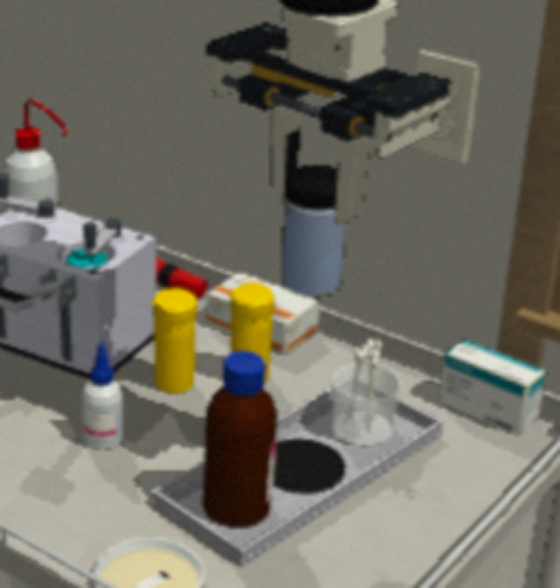

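The jar hangs upright at (313,235) of the crop, above the pad at (303,465), which is free. I'll lower it.

Request:
servo_tool(increments=[[[0.45, 0, -0.1, 1.5, 0, 0, 0], [0.45, 0, 0, 2.5, 0, 0, 0], [0.45, 0, 0, 2.5, 0, 0, 0], [0.45, 0, 0, 2.5, 0, 0, 0], [0.45, 0, 0, 2.5, 0, 0, 0], [0.45, 0, 0, 2, 0, 0, 0], [0.45, 0, 0, 2, 0, 0, 0], [0.45, 0, 0, 1.5, 0, 0, 0], [0.45, 0, 0, 0.8, 0, 0, 0], [0.45, 0, 0, 0, 0, 0, 0]]])

```text
time: 16.2
eef_pos: [0.5381, -0.1995, 0.0937]
tcp_rot: [0.06, 0.998, 0.001, -0.001]
force: [-0.5, -0.3, -1.3]
grip_width: 0.0525
gripper_force: 15.0
```

Request:
servo_tool(increments=[[[0.45, 0, 0, 0.3, 0, 0, 0], [0.45, 0, 0, 0.2, 0, 0, 0], [0.45, 0, 0, 0.1, 0, 0, 0], [0.45, 0, 0, 0, 0, 0, 0], [0.45, 0, 0, 0, 0, 0, 0]]])

```text
time: 16.7
eef_pos: [0.5387, -0.2007, 0.089]
tcp_rot: [0.061, 0.998, -0.0, 0.0]
force: [0.2, 0.1, -0.6]
grip_width: 0.0525
gripper_force: 15.0
```

Request:
servo_tool(increments=[[[0.45, 0, 0, 0.2, 0, 0, 0], [0.45, 0, 0, 0, 0, 0, 0], [0.45, 0, 0, 0, 0, 0, 0]]])

```text
time: 17.0
eef_pos: [0.5385, -0.2005, 0.0866]
tcp_rot: [0.061, 0.998, 0.0, -0.0]
force: [0.0, 0.2, -2.0]
grip_width: 0.0525
gripper_force: 15.0
```

Request:
servo_tool(increments=[[[0.45, 0, 0, 0.1, 0, 0, 0], [0.45, 0, 0, 0, 0, 0, 0], [0.45, 0, 0, 0, 0, 0, 0]]])

```text
time: 17.3
eef_pos: [0.5385, -0.2005, 0.0856]
tcp_rot: [0.061, 0.998, 0.0, -0.0]
force: [-0.9, -0.4, -1.2]
grip_width: 0.0526
gripper_force: 15.0
```

Request:
servo_tool(increments=[[[0.45, 0, 0, 0.1, 0, 0, 0], [0.45, 0, 0, 0, 0, 0, 0], [0.45, 0, 0, 0, 0, 0, 0]]])

```text
time: 17.6
eef_pos: [0.5387, -0.2006, 0.0848]
tcp_rot: [0.061, 0.998, -0.0, 0.0]
force: [0.4, -0.5, -0.6]
grip_width: 0.0527
gripper_force: 15.0
```

Request:
servo_tool(increments=[[[0.45, 0, 0, 0.1, 0, 0, 0], [0.45, 0, 0, 0, 0, 0, 0], [0.45, 0, 0, 0, 0, 0, 0]]])

```text
time: 17.9
eef_pos: [0.5391, -0.2006, 0.0847]
tcp_rot: [0.061, 0.998, -0.0, 0.001]
force: [-0.1, 0.6, 5.9]
grip_width: 0.0525
gripper_force: 15.0
```

Contact with the pad. Releasing slowly and retreating.

Request:
servo_tool(increments=[[[0.6, 0, 0, 0, 0, 0, 0], [0.7, 0, 0, 0, 0, 0, 0], [0.9, 0, 0, 0, 0, 0, 0], [0.9, 0, 0, 0, 0, 0, 0], [0.9, 0, 0, 0, 0, 0, 0], [0.9, 0, 0, -1, 0, 0, 0], [0.9, 0, 0, -2.5, 0, 0, 0], [0.9, 0, 0, -4, 0, 0, 0], [0.9, 0, 0, -4, 0, 0, 0], [0.9, 0, 0, -4, 0, 0, 0]]])

```text
time: 18.9
eef_pos: [0.5384, -0.2004, 0.241]
tcp_rot: [0.061, 0.998, -0.0, 0.0]
force: [0.3, 0.5, 0.0]
grip_width: 0.0834
gripper_force: 0.0
```

Request:
servo_tool(increments=[[[0.9, 4, 1, 0, 0, 0, 0], [0.9, 4, 1, 0, 0, 0, 0], [0.9, 4, 1, 0, 0, 0, 0], [0.9, 4, 1, 0, 0, 0, 0], [0.9, 0, 0, 0, 0, 0, 0]]])

```text
time: 19.4
eef_pos: [0.3805, -0.1389, 0.2391]
tcp_rot: [0.061, 0.998, 0.0, -0.001]
force: [0.8, -0.2, 0.6]
grip_width: 0.0836
gripper_force: 0.0
```

```bash
python3 - <<'E'
from h import *
s=bot.sense(); print(s["time"],s["eef_pos"],s["force"])
im=bot.get_image("top"); W=pts(im); z=W[...,2]
m=(abs(z-.106)<.006)&(abs(W[...,0]-.538)<.05)&(abs(W[...,1]+.2)<.05)
print("lid",m.sum(),np.nanmean(W[m],0),cv2.minEnclosingCircle((W[m][:,:2]*1000).astype(np.float32)))
sc=bot.get_image("scene")
a=cv2.resize(sc["frame"][150:310,200:440],None,fx=2.6,fy=2.6); b=cv2.resize(im["frame"][110:290,180:460],None,fx=1.3,fy=1.3)
c=np.zeros((max(a.shape[0],b.shape[0]),a.shape[1],3),np.uint8);c[:a.shape[0]]=a
cv2.imwrite("pics/end.png",c[:,:,::-1])
E
```

```text
19.4 [ 0.38049973 -0.13893763  0.23909138] [ 0.78524155 -0.165998    0.6418203 ]
lid 277 [ 0.54222574 -0.19911737  0.10492833] ((537.2116088867188, -201.0598907470703), 27.365116119384766)
```

View pics/end.png

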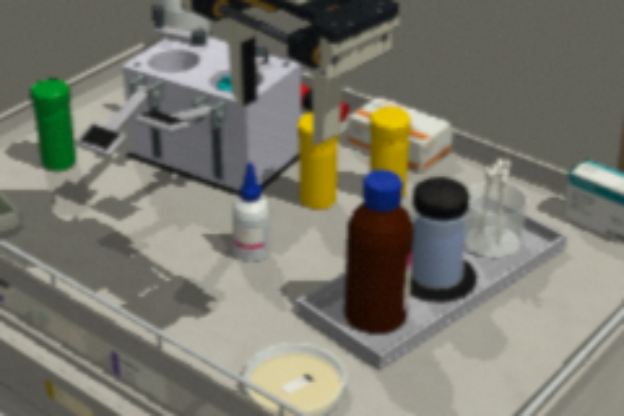

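The jar stands upright at (440,240) with the pad showing round its base. It is centred within about 2 mm, against a 13 mm margin. Handing in.

```bash
python3 -c "
from workcell import bot
print(bot.sign_off())"
```

```text
the job is handed in; nothing more can be done
None
```

The staining jar stands upright and centred on the rubber pad, its keeper is swung aside and its lever is fully down, the tub was left alone, and the job was handed in at about 19.5 s of the 64 s allowed.

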